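Set the needle valve and throw the test switch

ROBOT

A 6-joint arm with a two-finger parallel gripper is mounted at the origin on the work surface. World frame = base frame: x ahead of the robot, y to its left, z up, the work surface at z = 0. Lengths are in m, angles in degrees, forces in N, time in s.
With the tool pointing down it reaches from about 0.25 to 0.775 m from the base axis. Payload 4 kg.
Tool frame: the origin (TCP) lies between the finger pads; the fingertips stand r.nose_length ahead of it and the grasp point (between the pads) lies 11 mm behind it (r.nose_length is the distance from the TCP to the fingertips, in m); z points along the fingers, y is the line along which they close (so a half turn about z gives the same grasp; the last joint's range is limited). The gripper opens to 94 mm and grips with 3 to 60 N. Pads are 16 mm wide; open, the fingers measure 119 mm over their backs; the gripper's body (75 mm by 177 mm) begins 78 mm behind the grasp point.
Start: joints at [63.593, 4.996, 78.535, -0, 96.463, -5.907], TCP at [0.193, 0.515, 0.188] pointing down, gripper open.
Joint ranges: [-177.83, 177.83], [-43.37, 116.18], [15.69, 146.23], [-61.86, 241.86], [9.47, 152.12], [-147.06, 147.06]. Speed limits (degrees/s): [159.86, 159.86, 180, 180, 180, 180].

INTERFACE

Orientations are given as a 3x3 rotation matrix whose columns are the frame's x, y, z axes.
In Python, from bench import r gives the robot as it stands.
- The arm moves only by the shell command python3 -m handwheel 'ROWS'. ROWS is JSON, a list of rows, each a list of 7 numbers: the turn, a rotation vector about the tool's x, y, z scaled (see below), then the shift along the tool's x, y, z scaled (see below), then the opening, from 0 (shut) to 1 (fully open). A call has 1 to 5 rows; each row shifts and turns the commanded pose from where the row before left it, along the tool's axes as they then stand; what a row does not reach is not made up. The controller multiplies each number of a shift by 0.075 m and each number of a turn by pi rad. A row lasts 1/12 s, in which the tool goes at most 41.7 mm and 7.16 degrees, less where a joint would pass 70% of its speed; a pose out of reach is approached as far as the arm can. A call with a number of a shift or a turn outside -1 to 1 is refused whole. A call with a gripper value outside its range is refused whole. The fingers move at their own pace and stop on an object; the grip force is fixed at half the most. Time passes only in rows, so rows that do not move let the fingers close. It gives the time, the measured TCP pose, the force, the opening and the grip force at its end, in the units of the state.
- r.sense(): the state, without advancing time (a new reading comes with each control period).
- r.read_camera(name): name is "side" or "top" or "wrist"; returns the picture (400x640x3 uint8, red, green, blue); there is no depth.
- r.camera_info(name): a dict with "camera_matrix" (3x3 intrinsics, pixels), "k1" (the pictures are not rectified: a ray, as slopes to the right and down, at radius r is drawn at 1 + k1 r^2 times it, then the intrinsics apply), "view" (4x4, takes a point from world to camera coordinates); the wrist camera has in their place "mount" (4x4, takes a point from camera to tool coordinates, whose origin is the TCP and whose axes are the flange's). Camera axes: x right, y up, looking along -z (the intrinsics and any distortion apply to the point x, -y, -z); pixel columns grow to the right and rows downward; lengths in m; the calibration is good to about 2 mm. A picture is of the moment at which its call begins: read the wrist's pose just before it. camera_info takes no time and is no camera call.
- r.close_job(): hands the job in; it is judged then, once.
Trained networks look in the newest picture that a camera, given by its name, has taken for a name from the list of things; names that differ only in an ending like _2 or _b are one class to them, and where a whole thing is asked for, a point or a joint stands for the part that bears it (a point fixed in the world has none). Each returns a list of dicts, best first, with "confidence" (0 to 1); they miss things now and then, are a little off and sometimes report something else, mostly with a low value. They report only what shows in the picture. A call takes as long as a camera call. They do not tell look-alikes from the thing itself.
- r.outline_of(name, camera): "mask" (400x640 bool, what is visible of it) and "box" ([left, top, right, bottom] in pixels, round what is visible of it).
- r.spot_point(name, camera): "pixel" ([column, row] in pixels: a listed point, or the origin of a listed thing).
The state is a dict: "time": time; "qpos": joint angles; "joint_velocities": joint speeds; "joint_efforts": joint torques, N m; "tcp_pos": TCP position; "eef_rot": TCP orientation; "contact_force": force on the tool from outside, world axes, zero at the start; "torque": the same for the moment, N m; "opening": finger opening in m; "grip_force": force on a finger pad.
Only numpy, scipy, OpenCV 4.12 (cv2) and the standard library are available. Lean on these libraries where they do the work, as an engineer would, in place of code of your own. Each camera call takes 0.05 s, during which the arm holds its last target. There are 200 camera calls.

TASK

With a fingertip, push the three-armed valve handwheel round until its red ball stands over the green disc on the dial, then push the green-tipped toggle switch fully over, away from the robot. Only push: do not lift the handwheel off its stem, do not throw the other two switches, and do not shift the loose parts standing around.

Things in the scene. Friction and masses are not known exactly. Their poses are not given: they have to be found in the camera images.
- valve: fixed brass needle valve on a white round dial plate (204 mm across, its top face 35 mm above the work surface); origin on the work surface under the wheel's axis. Pipe stubs lie under the dial along the body's y axis, to 112 mm from the axis. A brass bonnet 38 mm across rises through the dial to the hub
- wheel (a joint): angle of the handwheel about the vertical axis, rad, counterclockwise positive seen from above. At 0 the red-ball arm points along the valve's own -x (towards the robot when the valve's yaw is 0). Stops at -2.2 and 2.2. Stiff gland friction of about 0.10 N m (1.6 N at 62 mm radius), no spring: it stays where it is left
- pointer_ball (a point): centre of the red ball (20 mm across) on the end of the pointer arm of the handwheel, 84 mm from the wheel axis and 72 mm above the work surface. The wheel is only slipped down onto its stem, held by about 5 N of weight and spring, and would lift up to 30 mm if pulled up
- wheel_hub (a point): centre of the handwheel on its vertical axis, 72 mm above the work surface. Hub 34 mm across, its top at 89 mm height. Three straight level steel arms, 10 mm thick, 120 degrees apart, centre line at 72 mm height (37 mm above the dial), each ending in a 20 mm ball at 84 mm radius: one ball is red (the pointer), two are black. No rim
- mark_green: green disc on the dial, 26 mm across, 3 mm thick, fixed on the dial about 84 mm from the wheel axis, below the path of the red ball; origin under its centre. It lies roughly a quarter turn from the red ball's start, to either side
- mark_yellow: yellow disc like the green one, on the other side of the dial; not the target
- panel: fixed aluminium switch panel 100 x 200 x 22 mm; origin on the work surface under its centre; three toggles stand in a row along its y axis, 65 mm apart; its +x points away from the robot
- switch_green_base: green-tipped switch: chrome toggle switch base (steel nut, 30 mm across, 12 mm high); origin under its centre on the switch panel top. The lever pivots 10 mm above this origin about the base's own y axis
- switch_red_base: red-tipped switch: chrome toggle switch base (steel nut, 30 mm across, 12 mm high); origin under its centre on the switch panel top. The lever pivots 10 mm above this origin about the base's own y axis
- switch_black_base: black-tipped switch: chrome toggle switch base (steel nut, 30 mm across, 12 mm high); origin under its centre on the switch panel top. The lever pivots 10 mm above this origin about the base's own y axis
- switch_green (a joint): angle of the green-tipped toggle, rad: 0 = leaning towards the robot (start), 0.9 = fully over, away from the robot (end stop). Friction only, about 0.06 N m (1.5 N at the tip, 2.5 N halfway down); it stays where it is left
- switch_red (a joint): angle of the red-tipped toggle, rad: 0 = leaning towards the robot (start), 0.9 = fully over, away from the robot (end stop). Friction only, about 0.06 N m (1.5 N at the tip, 2.5 N halfway down); it stays where it is left
- switch_black (a joint): angle of the black-tipped toggle, rad: 0 = leaning towards the robot (start), 0.9 = fully over, away from the robot (end stop). Friction only, about 0.06 N m (1.5 N at the tip, 2.5 N halfway down); it stays where it is left
- switch_green_tip (a point): centre of the rounded green end of a chrome toggle lever: 52 mm from the pivot along the lever (lever 8 mm thick, last 20 mm sleeved in green, 13 mm thick). At joint 0 it leans 0.45 rad towards the robot (panel -x); thrown it leans 0.45 rad the other way (panel +x)
- switch_red_tip (a point): centre of the rounded red end of a chrome toggle lever: 52 mm from the pivot along the lever (lever 8 mm thick, last 20 mm sleeved in red, 13 mm thick). At joint 0 it leans 0.45 rad towards the robot (panel -x); thrown it leans 0.45 rad the other way (panel +x)
- switch_black_tip (a point): centre of the rounded black end of a chrome toggle lever: 52 mm from the pivot along the lever (lever 8 mm thick, last 20 mm sleeved in black, 13 mm thick). At joint 0 it leans 0.45 rad towards the robot (panel -x); thrown it leans 0.45 rad the other way (panel +x)
- straightener: loose stainless flow straightener, an upright tube 42 mm across and 55 mm tall, 0.18 kg; origin under its centre; leave it where it stands
- gear_housing: loose blue plastic register gear housing 62 x 62 x 30 mm with a round white top, 52 mm overall; origin under its centre; leave it where it stands
- gauge: loose black bakelite pressure gauge, 90 mm face tilted towards the robot, on a 60 mm square foot, about 95 mm tall, 0.7 kg; origin under the foot's centre; leave it where it stands
Mind the look-alikes: they are no part of the job. What is shaped like the valve but pink or turquoise is not meant.

How it is judged:
By the outcome, as a careful person would: the job done as asked, in the order asked, and still so for the second after the job is handed in, with the robot touching nothing.
It also fails if it takes over 64 s, if anything falls off the work surface, if the arm or the gripper's body presses on something with over 40 N, if the wrist force passes 120 N, or if a joint passes its speed limit or range.

## Working session

There is one attempt and no reset: what is moved stays moved. The work goes in short steps, Python scripts to look and compute and a shell command to move; the robot and the scene stay as the last step left them, time stands still between calls to the robot, and variables do not carry over. Pictures are saved under pics/ and viewed, at most 10 in all, crops included, and the job is handed in when it is done.

```bash
mkdir -p pics; cat > h.py <<'E'
import numpy as np, cv2
from bench import r
def pic(cam,name=None):
    im=r.read_camera(cam)
    if name: cv2.imwrite(f'pics/{name}.png',im[:,:,::-1])
    return im
def ray(cam,px):
    c=r.camera_info(cam);K=np.array(c["camera_matrix"]);u=np.linalg.inv(K)@[px[0],px[1],1];d=u[:2]
    s=d.copy()
    for _ in range(20): s=d/(1+c["k1"]*(s@s))
    v=np.array([s[0],-s[1],-1.])
    if cam=="wrist":
        S=r.sense();M=np.array(c["mount"]);R=np.array(S["eef_rot"]);p=np.array(S["tcp_pos"])
        return R@M[:3,3]+p, R@M[:3,:3]@v
    V=np.linalg.inv(np.array(c["view"]));return V[:3,3],V[:3,:3]@v
def atz(cam,px,z):
    o,d=ray(cam,px);return o+d*(z-o[2])/d[2]
E
python3 - <<'E'
from h import *
a=pic('top','top1');b=pic('side','side1')
print(r.nose_length,r.sense())
for cam in('top','side'):
  for n,z in [('pointer_ball',.072),('wheel_hub',.072),('mark_green',.035),('mark_yellow',.035),('valve',0),('panel',0),('switch_green_base',.022),('switch_green_tip',.079),('switch_red_tip',.079),('switch_black_tip',.079),('straightener',0),('gear_housing',0),('gauge',0)]:
    print(cam,n,[(np.round(q['pixel']).tolist(),round(q['confidence'],2),np.round(atz(cam,q['pixel'],z),3).tolist()) for q in r.spot_point(n,cam)])
E
```

```text
0.008 {'time': 0.1, 'qpos': array([ 6.35944294e+01,  5.03255030e+00,  7.86124189e+01,  1.07094010e-03,
        9.64615777e+01, -5.90711899e+00]), 'joint_velocities': array([-0.00479855, -0.18266165, -0.26806666,  0.05942328,  0.03163063,
        0.0067879 ]), 'joint_efforts': array([ 2.27814497e-03, -3.41253448e+01, -3.03302228e+01,  7.19114137e-02,
        3.03712464e-02, -1.19185588e-04]), 'tcp_pos': array([0.19237452, 0.51472718, 0.18727587]), 'eef_rot': array([[-9.36682295e-01,  3.50179334e-01, -8.43637378e-04],
       [ 3.50180287e-01,  9.36680853e-01, -1.65731922e-03],
       [ 2.09860038e-04, -1.84780675e-03, -9.99998271e-01]]), 'contact_force': array([-0.34318954, -0.94811921,  0.34057143]), 'torque': array([ 0.00838066,  0.01731029, -0.02218526]), 'grip_force': 0.0, 'opening': 0.09374771043989988}
top pointer_ball [([493.0, 298.0], 0.88, [0.262, -0.536, 0.072]), ([370.0, 333.0], 0.73, [0.185, -0.248, 0.072]), ([337.0, 212.0], 0.63, [0.467, -0.178, 0.072]), ([171.0, 316.0], 0.6, [0.226, 0.21, 0.072])]
top wheel_hub [([336.0, 178.0], 0.96, [0.551, -0.176, 0.072]), ([367.0, 294
[... 2027 characters left out ...]
68, 0.0])]
side switch_green_base [([419.0, 168.0], 0.6, [0.531, 0.247, 0.022])]
side switch_green_tip [([417.0, 149.0], 0.37, [0.507, 0.25, 0.079])]
side switch_red_tip [([386.0, 169.0], 0.47, [0.52, 0.105, 0.079]), ([300.0, 201.0], 0.37, [0.476, -0.176, 0.079])]
side switch_black_tip [([406.0, 183.0], 0.55, [0.602, 0.109, 0.079]), ([402.0, 160.0], 0.46, [0.519, 0.176, 0.079])]
side straightener [([413.0, 152.0], 0.68, [0.44, 0.313, 0.0]), ([337.0, 213.0], 0.66, [0.512, -0.075, 0.0]), ([338.0, 184.0], 0.51, [0.414, 0.01, 0.0]), ([289.0, 235.0], 0.3, [0.499, -0.236, 0.0])]
side gear_housing [([372.0, 271.0], 0.85, [0.742, -0.139, 0.0])]
side gauge [([436.0, 233.0], 0.56, [0.75, 0.092, 0.0])]
```

View pics/top1.png

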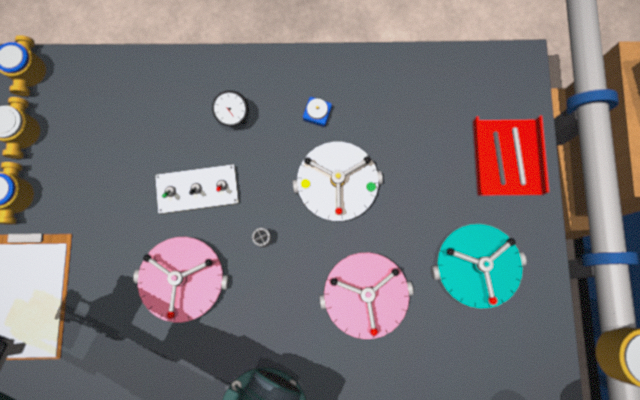

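View pics/side1.png

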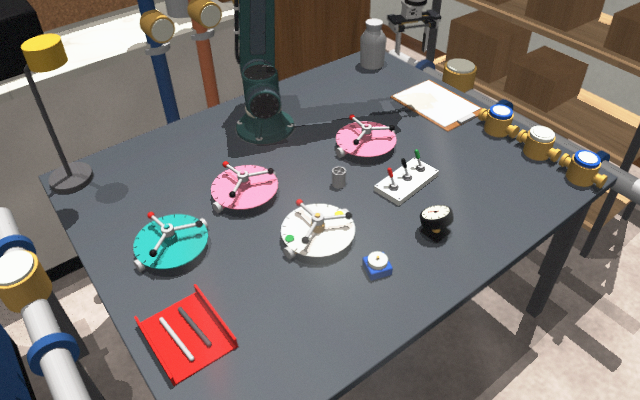

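The white valve is at top pixel (338,180) and side pixel (318,225). The look-alikes, at top pixels (175,278) and (367,295) for pink and (485,265) for turquoise, don't count. Its green disc is at (371,186), on the robot's right, and yellow is at (306,184). The green-tipped switch is the left one, at (168,192). I'll confirm this in an enlarged crop and measure by colour.

```bash
cat >> h.py <<'E'
from scipy.spatial.transform import Rotation as Ro
def blob(im,kind,box):
    x0,y0,x1,y1=box;h=cv2.cvtColor(im,cv2.COLOR_RGB2HSV)[y0:y1,x0:x1].astype(int);H,S,V=h[...,0],h[...,1],h[...,2]
    m={'red':(H<8)|(H>172),'green':(H>45)&(H<85),'yellow':(H>22)&(H<36)}[kind]&(S>130)&(V>60)
    n,l,st,c=cv2.connectedComponentsWithStats(m.astype(np.uint8))
    if n<2: return None
    i=1+np.argmax(st[1:,4]);return c[i]+[x0,y0],st[i,4]
def tri(p,q):
    (o,d),(e,f)=ray('top',p),ray('side',q);A=np.c_[d,-f];s=np.linalg.lstsq(A,e-o,rcond=None)[0]
    a,b=o+s[0]*d,e+s[1]*f;return (a+b)/2,np.linalg.norm(a-b)
E
python3 - <<'E'
from h import *
a=pic('top');b=pic('side')
B={'top':{'v':(290,135,385,225),'s':(150,160,245,215)},'side':{'v':(275,185,360,260),'s':(370,140,440,205)}}
for k,w,z in [('red','v',.072),('green','v',.038),('yellow','v',.038),('green','s',.079),('red','s',.079)]:
    p,q=blob(a,k,B['top'][w]),blob(b,k,B['side'][w])
    print(k,w,p,q); 
    if p: print('  top',atz('top',p[0],z).round(4))
    if q: print('  side',atz('side',q[0],z).round(4))
    if p and q: print('  tri',tri(p[0],q[0]))
c1=cv2.resize(a[125:235,150:390],(800,367),interpolation=cv2.INTER_CUBIC)
cv2.imwrite('pics/crop1.png',c1[:,:,::-1])
E
```

```text
red v (array([338.5, 210.5]), np.int32(32)) (array([298.75, 200.95]), np.int32(20))
  top [ 0.4701 -0.1806  0.072 ]
  side [ 0.4664 -0.1749  0.072 ]
  tri (array([ 0.47005021, -0.17916883,  0.07675041]), np.float64(0.0030738304949014046))
green v (array([370.64, 186.28]), np.int32(50)) (array([289.08571429, 237.68571429]), np.int32(35))
  top [ 0.5365 -0.2628  0.038 ]
  side [ 0.5385 -0.2604  0.038 ]
  tri (array([ 0.53736759, -0.2615439 ,  0.037562  ]), np.float64(0.003103239813502829))
yellow v (array([305.14285714, 183.375     ]), np.int32(56)) (array([338.58823529, 212.29411765]), np.int32(17))
  top [ 0.5455 -0.0991  0.038 ]
  side [ 0.544  -0.0937  0.038 ]
  tri (array([ 0.54584062, -0.09758446,  0.04113645]), np.float64(0.0037625304077144165))
green s (array([164.54545455, 194.63636364]), np.int32(11)) (array([416.96551724, 153.5862069 ]), np.int32(29))
  top [0.5116 0.2385 0.079 ]
  side [0.5232 0.2348 0.079 ]
  tri (array([0.51453486, 0.2429093 , 0.06943049]), np.float64(0.0032028745205874083))
red s (array([218.5, 188. ]), np.int32(18)) (array([389.81818182, 171.78787879]), np.int32(33))
  top [0.5268 0.1091 0.079 ]
  side [0.5363 0.1074 0.079 ]
  tri (array([0.52943527, 0.11219503, 0.0715766 ]), np.float64(0.0035061447444795796))
```

View pics/crop1.png

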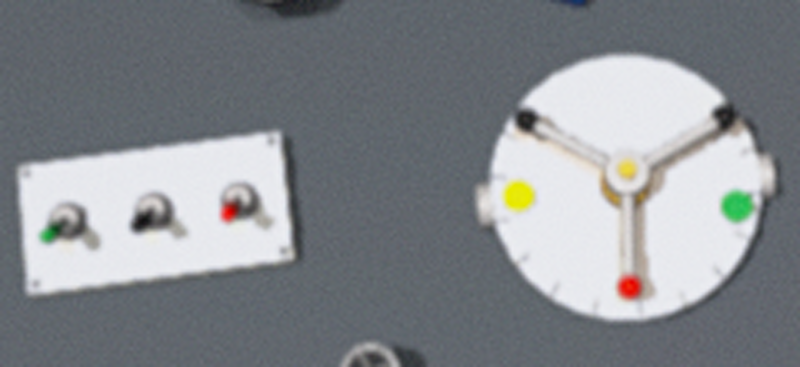

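The crop confirms it: a white dial with the red ball at the bottom, the green disc at right (737,207), and the green-tipped switch leftmost (50,233). I'm moving over the valve with the fingers shut.

```bash

python3 -m handwheel '[[0,0,0,-0.25,-0.274,0,0],[0,0,0,-0.25,-0.274,0,0],[0,0,0,-0.25,-0.274,0,0],[0,0,0,-0.25,-0.274,0,0],[0,0,0,-0.25,-0.274,0,0]]' >/dev/null
python3 -m handwheel '[[0,0,0,-0.25,-0.274,0,0],[0,0,0,-0.25,-0.274,0,0],[0,0,0,-0.25,-0.274,0,0],[0,0,0,-0.25,-0.274,0,0],[0,0,0,-0.25,-0.274,0,0]]' >/dev/null
python3 -m handwheel '[[0,0,0,-0.25,-0.274,0,0],[0,0,0,-0.25,-0.274,0,0],[0,0,0,-0.25,-0.274,0,0],[0,0,0,-0.25,-0.274,0,0],[0,0,0,-0.25,-0.274,0,0]]' >/dev/null
python3 -m handwheel '[[0,0,0,-0.25,-0.274,0,0],[0,0,0,-0.25,-0.274,0,0],[0,0,0,-0.25,-0.274,0,0],[0,0,0,-0.25,-0.274,0,0],[0,0,0,-0.25,-0.274,0,0]]' >/dev/null
python3 -m handwheel '[[0,0,0,-0.25,-0.274,0,0],[0,0,0,-0.25,-0.274,0,0],[0,0,0,-0.25,-0.274,0,0],[0,0,0,-0.25,-0.274,0,0],[0,0,0,-0.25,-0.274,0,0]]'
python3 -m handwheel '[[0,0,0.038,0,0,0,0],[0,0,0.038,0,0,0,0],[0,0,0.038,0,0,0,0],[0,0,0.038,0,0,0,0],[0,0,0.038,0,0,0,0]]' >/dev/null
python3 -m handwheel '[[0,0,0.038,0,0,0,0],[0,0,0.038,0,0,0,0],[0,0,0.038,0,0,0,0],[0,0,0.038,0,0,0,0],[0,0,0.038,0,0,0,0]]'
python3 - <<'E'
from h import *
S=r.sense();a=pic('wrist','w1');print(S['qpos'],r.camera_info('wrist'))
for n,z in [('pointer_ball',.072),('wheel_hub',.072),('mark_green',.035),('mark_yellow',.035)]:
    print(n,[(np.round(q['pixel']).tolist(),round(q['confidence'],2),np.round(atz('wrist',q['pixel'],z),4).tolist()) for q in r.spot_point(n,'wrist')])
for k,z in [('red',.072),('green',.038),('yellow',.038)]:
    b=blob(a,k,(0,0,640,400))
    if b: print(k,b,atz('wrist',b[0],z).round(4))
E
```

```text
time: 3.58
tcp_pos: [0.4521, -0.1316, 0.1884]
eef_rot: [[-0.937, 0.351, 0.001], [0.351, 0.937, 0.0], [-0.0, 0.0, -1.0]]
contact_force: [-0.5, 0.3, 0.3]
opening: 0.0004
grip_force: 0.0
time: 4.42
tcp_pos: [0.4518, -0.1302, 0.1883]
eef_rot: [[-0.013, 1.0, 0.0], [1.0, 0.013, 0.0], [0.0, 0.0, -1.0]]
contact_force: [0.3, 0.2, 0.2]
opening: 0.0003
grip_force: 0.0
[-2.29932910e+01 -5.27988231e+00  8.87849664e+01  6.35124667e-03
  9.64851626e+01 -2.37548495e+01] {'camera_matrix': array([[287.99361118,   0.        , 319.64923839],
       [  0.        , 287.99361118, 204.03946977],
       [  0.        ,   0.        ,   1.        ]]), 'k1': -0.04683621980408725, 'mount': array([[-2.26846938e-04,  9.64108815e-01,  2.65507328e-01,
         7.76722421e-02],
       [ 9.99998937e-01,  6.01120357e-04, -1.32839549e-03,
        -4.32929299e-04],
       [-1.44031967e-03,  2.65506744e-01, -9.64107927e-01,
        -1.96050530e-01],
       [ 0.00000000e+00,  0.00000000e+00,  0.00000000e+00,
         1.00000000e+00]])}
pointer_ball [([333.0, 242.0], 0.81, [0.4684, -0.1841, 0.072]), ([110.0, 291.0], 0.81, [0.1881, -0.2575, 0.072])]
wheel_hub [([175.0, 285.0], 0.9, [0.2747, -0.2462, 0.072]), ([406.0, 238.0], 0.65, [0.5535, -0.178, 0.072])]
mark_green []
mark_yellow [([397.0, 165.0], 0.73, [0.5452, -0.0974, 0.035])]
red (array([109.57062147, 291.49717514]), np.int32(177)) [ 0.1879 -0.2592  0.072 ]
yellow (array([398.36163522, 165.5754717 ]), np.int32(318)) [ 0.5463 -0.0977  0.038 ]
```

View pics/w1.png

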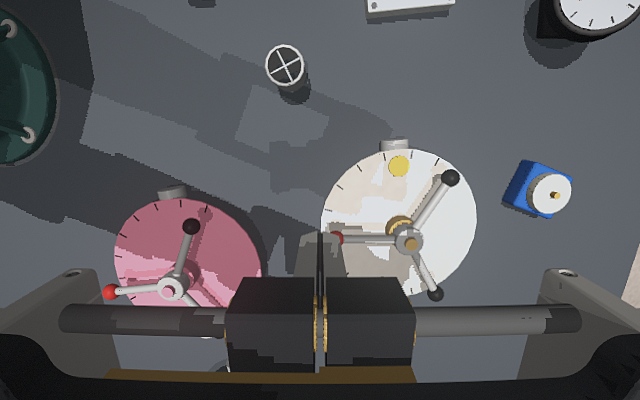

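Picture w1: the white valve's hub is at (406,238), the red ball at (333,242) partly behind the finger, yellow at (398,165). From this I get hub ≈ (0.553, −0.179), ball at 181° and green at about 259.5°, so the wheel turns about +78° counterclockwise. The finger goes down on the +y side of the red arm.

```bash

python3 -m handwheel '[[0,0,0,-0.185,0.305,0,0],[0,0,0,-0.185,0.305,0,0],[0,0,0,0,0,0.27,0],[0,0,0,0,0,0.27,0],[0,0,0,0,0,0.27,0]]'
python3 -m handwheel '[[0,0,0,0,0,0.27,0],[0,0,0,0,0,0.27,0],[0,0,0,0,0,0.27,0],[0,0,0,0,0,0,0]]'
python3 -m handwheel '[[0,0,0,-0.04,0,0,0],[0,0,0,-0.04,0,0,0],[0,0,0,0,0,0,0]]'
```

```text
time: 5.08
tcp_pos: [0.4986, -0.1574, 0.1269]
eef_rot: [[-0.021, 1.0, 0.001], [1.0, 0.021, -0.0], [-0.0, 0.001, -1.0]]
contact_force: [0.4, -0.1, 0.2]
opening: 0.0005
grip_force: 0.0
time: 5.42
tcp_pos: [0.4949, -0.1557, 0.062]
eef_rot: [[-0.021, 1.0, -0.008], [1.0, 0.021, 0.004], [0.004, -0.008, -1.0]]
contact_force: [-1.3, 0.3, 0.7]
opening: 0.0003
grip_force: 0.0
time: 5.67
tcp_pos: [0.4995, -0.1642, 0.0688]
eef_rot: [[-0.019, 1.0, 0.003], [1.0, 0.019, -0.002], [-0.002, 0.003, -1.0]]
contact_force: [-0.2, 0.2, 0.1]
opening: 0.0005
grip_force: 0.0
```

```bash

python3 -m handwheel '[[0,0,0,0,0,0.03,0],[0,0,-0.0333,-0.076,-0.017,0,0],[0,0,-0.0333,-0.076,-0.017,0,0],[0,0,-0.0333,-0.076,-0.017,0,0],[0,0,0,0,0,0,0]]'
cat >> h.py <<'E'
H=np.array([.553,-.179])
def st():
    S=r.sense();d=S['tcp_pos'][:2]-H;R=S['eef_rot']
    print('tcp',S['tcp_pos'].round(4),'rad',np.hypot(*d).round(4),'ang',np.degrees(np.arctan2(d[1],d[0]))%360,'tooly yaw',np.degrees(np.arctan2(R[1,1],R[0,1])),'F',np.round(S['contact_force'],1),'hub in tool mm',(R[:2,:2].T@(-d)*1000).round(1),'q6',S['qpos'][5],S['time'])
E
python3 -c "from h import *;st()"
```

```text
time: 6.08
tcp_pos: [0.497, -0.1815, 0.0655]
eef_rot: [[-0.328, 0.945, 0.002], [0.945, 0.328, -0.001], [-0.002, 0.001, -1.0]]
contact_force: [0.3, 0.1, -0.4]
opening: 0.0004
grip_force: 0.0
tcp [ 0.497  -0.1815  0.0655] rad 0.056 ang 182.58732545600827 tooly yaw 19.135831271820287 F [ 0.3  0.1 -0.4] hub in tool mm [-16.   53.7] q6 -45.32517640227769 6.0833
```

```bash

python3 -m handwheel '[[0,0,-0.0333,-0.076,-0.017,0,0],[0,0,-0.0333,-0.076,-0.017,0,0],[0,0,-0.0333,-0.076,-0.017,0,0],[0,0,-0.0333,-0.076,-0.017,0,0],[0,0,0,0,0,0,0]]'
python3 - <<'E'
from h import *
st();a=pic('top');b=pic('side')
for c,im,bx in (('top',a,(290,135,385,230)),('side',b,(265,180,360,260))):
    q=blob(im,'red',bx)
    if q: p=atz(c,q[0],.072)[:2];d=p-H;print(c,q,p,np.hypot(*d),np.degrees(np.arctan2(d[1],d[0]))%360)
v=np.hstack([cv2.resize(a[130:240,280:400],(400,367)),cv2.resize(b[170:270,250:360],(400,367))])
cv2.imwrite('pics/mid.png',v[:,:,::-1])
E
```

```text
time: 6.5
tcp_pos: [0.5034, -0.2035, 0.0652]
eef_rot: [[-0.682, 0.732, 0.001], [0.732, 0.682, -0.001], [-0.002, 0.001, -1.0]]
contact_force: [0.3, -0.3, 0.8]
opening: 0.0006
grip_force: 0.0
tcp [ 0.5034 -0.2035  0.0652] rad 0.0554 ang 206.29243503016457 tooly yaw 42.97999299297504 F [ 0.3 -0.3  0.8] hub in tool mm [-15.9  53. ] q6 -70.97850399474952 6.5
top (array([338.83333333, 210.5       ]), np.int32(36)) [ 0.47006416 -0.18143759] 0.08297165582425194 181.68350821880665
```

View pics/mid.png

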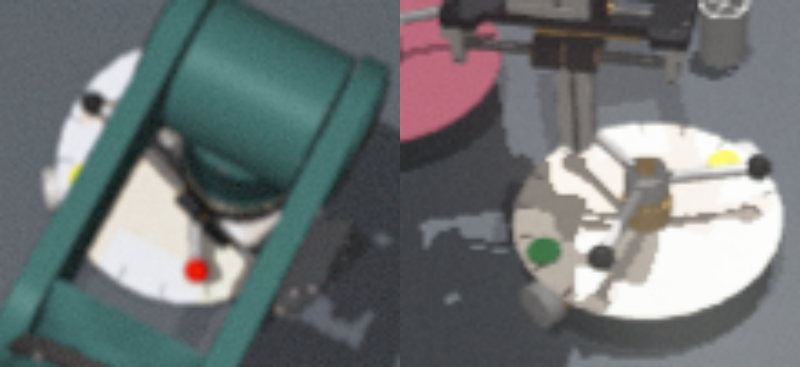

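The pictures show the red ball still at top pixel (339,210), so the wheel hasn't turned even though the finger passed the arm's angle. I'm checking where the fingertip really is.

```bash
cat >> h.py <<'E'
def proj(cam,P):
    c=r.camera_info(cam);V=np.array(c['view']);q=V[:3,:3]@P+V[:3,3];s=np.array([q[0],-q[1]])/-q[2];s=s*(1+c['k1']*(s@s));K=np.array(c['camera_matrix']);return (K@[s[0],s[1],1])[:2]
E
python3 - <<'E'
from h import *
b=pic('side');S=r.sense();p=S['tcp_pos'];R=S['eef_rot']
k=8;x0,y0=265,170
v=cv2.resize(b[y0:y0+75,x0:x0+100],(800,600),interpolation=cv2.INTER_CUBIC)[:,:,::-1].copy()
def mk(P,col):
    q=proj('side',np.array(P));cv2.drawMarker(v,tuple(((q-[x0,y0]+.5)*k).astype(int).tolist()),col,0,14,2)
mk(p,(255,0,0));mk(p+R@[0,0,.008],(0,255,255));mk(p+R@[0,0,-.05],(255,0,255))
mk([.553,-.179,.089],(0,0,255));mk([.469,-.180,.072],(0,0,255))
cv2.imwrite('pics/side_z.png',v);st()
E
```

```text
tcp [ 0.5028 -0.2025  0.0648] rad 0.0554 ang 205.0488944959894 tooly yaw 42.861114263714285 F [ 0.6  0.5 -0.6] hub in tool mm [-17.   52.8] q6 -70.80936472298822 6.65
```

View pics/side_z.png

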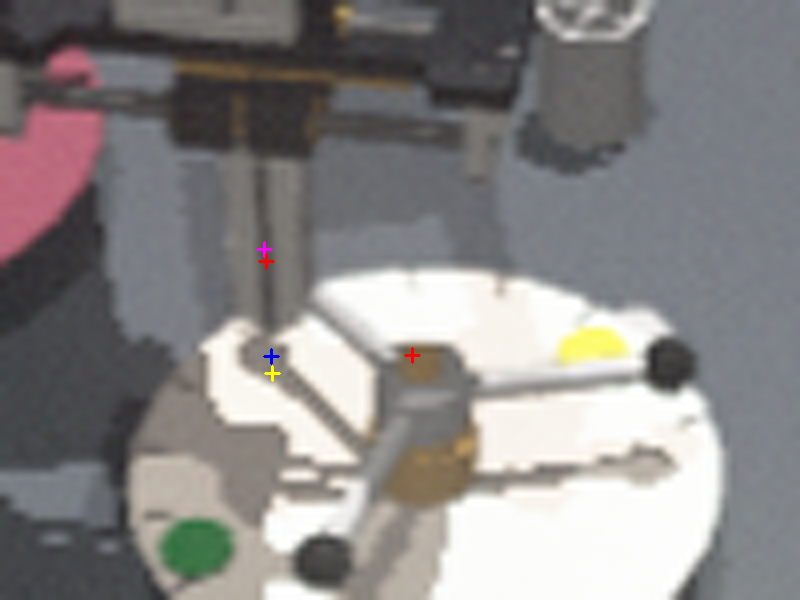

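The close-up shows the fingertip ending around row 340, clearly above the nominal tip mark at 373. The real tip is roughly 15–20 mm short of nominal, so it passed over the arm without touching. I'm lifting, swinging back, and going in lower with a force check.

```bash

python3 -m handwheel '[[0,0,0,0,0,-0.2,0],[0,0,0,0,0,-0.2,0],[0,0,0.0333,0.0735,0.025,0,0],[0,0,0.0333,0.0735,0.025,0,0],[0,0,0.0333,0.0735,0.025,0,0]]' >/dev/null
python3 -m handwheel '[[0,0,0.0333,0.0735,0.025,0,0],[0,0,0.0333,0.0735,0.025,0,0],[0,0,0.0333,0.0735,0.025,0,0],[0,0,0.0333,0.0735,0.025,0,0],[0,0,0.0333,0.0735,0.025,0,0]]' >/dev/null
python3 -m handwheel '[[0,0,0,0,0,0.15,0],[0,0,0,0,0,0.15,0],[0,0,0,0,0,0,0]]'
python3 -m handwheel '[[0,0,0,0,0,0.1,0],[0,0,0,0,0,0.1,0],[0,0,0,0,0,0.1,0],[0,0,0,0,0,0,0],[0,0,0,0,0,0,0]]'
python3 -c "from h import *;st()"
```

```text
time: 7.73
tcp_pos: [0.4978, -0.1567, 0.0684]
eef_rot: [[0.084, 0.996, -0.006], [0.996, -0.084, 0.002], [0.002, -0.006, -1.0]]
contact_force: [0.0, -0.1, -1.2]
opening: 0.0004
grip_force: 0.0
time: 8.15
tcp_pos: [0.4995, -0.1575, 0.0486]
eef_rot: [[0.085, 0.996, -0.001], [0.996, -0.085, 0.001], [0.001, -0.002, -1.0]]
contact_force: [-0.6, 0.2, 0.2]
opening: 0.0009
grip_force: 0.0
tcp [ 0.4995 -0.1575  0.0486] rad 0.0576 ang 158.1098928177005 tooly yaw -4.899649549698527 F [-0.6  0.2  0.2] hub in tool mm [-16.8  55.1] q6 -18.81081448219826 8.15
```

```bash

python3 -m handwheel '[[0,0,-0.0333,-0.076,-0.018,0,0],[0,0,-0.0333,-0.076,-0.018,0,0],[0,0,-0.0333,-0.076,-0.018,0,0],[0,0,0,0,0,0,0]]'
python3 - <<'E'
from h import *
st();a=pic('top')
q=blob(a,'red',(290,135,385,230))
if q: p=atz('top',q[0],.072)[:2];d=p-H;print(q,p,np.hypot(*d),np.degrees(np.arctan2(d[1],d[0]))%360)
E
```

```text
time: 8.48
tcp_pos: [0.4965, -0.1751, 0.0498]
eef_rot: [[-0.227, 0.974, 0.0], [0.974, 0.227, 0.0], [0.0, 0.001, -1.0]]
contact_force: [0.5, 0.1, 0.1]
opening: 0.0004
grip_force: 0.2
tcp [ 0.4965 -0.1751  0.0498] rad 0.0567 ang 176.08697658927875 tooly yaw 13.14246455956414 F [0.5 0.1 0.1] hub in tool mm [-16.6  54.2] q6 -38.76996535156029 8.4833
```

```bash
python3 - <<'E'
from h import *
b=pic('side');a=pic('top')
v=np.hstack([cv2.resize(b[165:265,250:360],(440,400),interpolation=2),cv2.resize(a[140:230,295:376],(360,400),interpolation=2)])
cv2.imwrite('pics/s3.png',v[:,:,::-1])
E
```

```text
(no output)
```

View pics/s3.png

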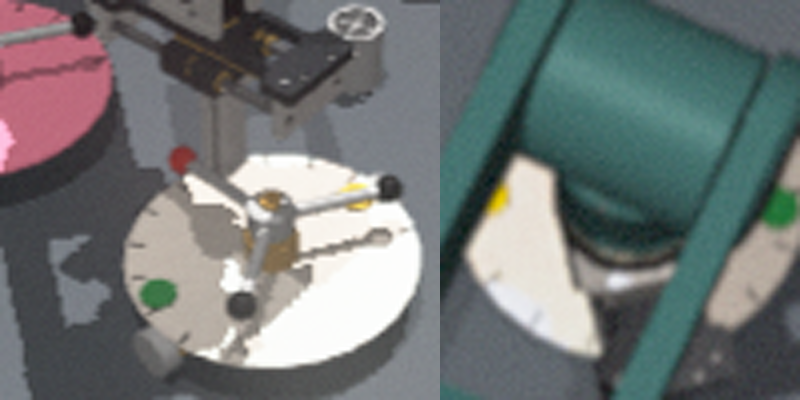

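The picture shows the finger now behind the red arm. The red ball has moved to side pixel (296,205), so it's engaged. I'm continuing.

```bash
cat >> h.py <<'E'
def ball():
    for c,bx in (('top',(290,135,395,230)),('side',(265,180,365,265))):
        q=blob(pic(c),'red',bx)
        if q: p=atz(c,q[0],.072)[:2];d=p-H;print(c,q[0].round(1),q[1],p.round(4),np.hypot(*d).round(4),(np.degrees(np.arctan2(d[1],d[0]))%360).round(1))
E
python3 -c "from h import *;ball()"
python3 -m handwheel '[[0,0,-0.0333,-0.076,-0.019,0,0],[0,0,-0.0333,-0.076,-0.019,0,0],[0,0,-0.0333,-0.076,-0.019,0,0],[0,0,-0.0333,-0.076,-0.019,0,0],[0,0,-0.0333,-0.076,-0.019,0,0]]'
python3 -m handwheel '[[0,0,-0.0333,-0.076,-0.019,0,0],[0,0,-0.0333,-0.076,-0.019,0,0],[0,0,0,0,0,0,0]]'
python3 -c "from h import *;st();ball()"
```

```text
side [294.8 204.1] 21 [ 0.47   -0.1912] 0.0839 188.4
time: 9.15
tcp_pos: [0.501, -0.2028, 0.0496]
eef_rot: [[-0.686, 0.728, -0.002], [0.728, 0.686, 0.001], [0.002, -0.001, -1.0]]
contact_force: [-1.8, 1.1, 1.6]
opening: 0.0005
grip_force: 1.4
time: 9.4
tcp_pos: [0.508, -0.2138, 0.0495]
eef_rot: [[-0.82, 0.573, -0.001], [0.573, 0.82, -0.0], [0.0, -0.001, -1.0]]
contact_force: [-0.6, 0.4, -0.5]
opening: 0.0
grip_force: 0.3
tcp [ 0.508  -0.2138  0.0495] rad 0.0568 ang 217.70854958758966 tooly yaw 55.06211139418527 F [-0.6  0.4 -0.5] hub in tool mm [-17.   54.2] q6 -83.7407914881203 9.4
side [285.9 218.3] 29 [ 0.5016 -0.2429] 0.082 231.2
```

```bash

python3 -m handwheel '[[0,0,-0.0333,-0.076,-0.019,0,0],[0,0,-0.0333,-0.076,-0.019,0,0],[0,0,-0.0333,-0.076,-0.019,0,0],[0,0,-0.0333,-0.076,-0.019,0,0],[0,0,0,0,0,0,0]]'
python3 - <<'E'
from h import *
st();ball()
b=pic('side');print('green',blob(b,'green',(265,180,365,265)))
w=pic('wrist')
for k,z in (('red',.072),('green',.038)):
    for q in [blob(w,k,(200,0,640,400))]:
        if q: print('wrist',k,q,atz('wrist',q[0],z))
E
```

```text
time: 9.92
tcp_pos: [0.5262, -0.2286, 0.0495]
eef_rot: [[-0.982, 0.191, -0.0], [0.191, 0.982, -0.001], [0.0, -0.001, -1.0]]
contact_force: [-1.8, 0.1, -0.3]
opening: 0.0007
grip_force: 0.3
tcp [ 0.5262 -0.2286  0.0495] rad 0.0564 ang 241.58574871572634 tooly yaw 78.97533419219894 F [-1.8  0.1 -0.3] hub in tool mm [-16.9  53.8] q6 -108.08996404069083 9.9167
side [287.6 227.4] 30 [ 0.5328 -0.2587] 0.0822 255.8
green None
wrist red (array([271.95559211, 264.20559211]), np.int32(608)) [ 0.53192091 -0.2607304   0.072     ]
wrist green (array([271.65454545, 247.63636364]), np.int32(55)) [ 0.53397394 -0.26703342  0.038     ]
```

```bash

python3 -m handwheel '[[0,0,-0.0175,-0.04,-0.01,0,0],[0,0,0,0,0,0,0],[0,0,0,0,0,0,0]]' >/dev/null
python3 -c "from h import *;st();ball()"
python3 -m handwheel '[[0,0,0,0.15,0,0,0],[0,0,0,0.15,0,0,0],[0,0,0,0.15,0,0,0],[0,0,0,0,0,0,0]]'
python3 - <<'E'
from h import *
ball()
w=pic('wrist')
for n,z in (('pointer_ball',.072),('mark_green',.038),('wheel_hub',.072)):
  print(n,[(np.round(q['pixel'],1).tolist(),round(q['confidence'],2),np.round(atz('wrist',q['pixel'],z),4).tolist()) for q in r.spot_point(n,'wrist')])
v=np.hstack([w[150:350,200:450]]);v=cv2.resize(v,(750,600),interpolation=2);cv2.imwrite('pics/w2.png',v[:,:,::-1])
E
```

```text
tcp [ 0.5286 -0.2291  0.0495] rad 0.0557 ang 244.05573285317325 tooly yaw 82.04637185342382 F [-0.7  0.   0.8] hub in tool mm [-17.2  53. ] q6 -111.12864645335951 10.3667
side [288.2 228.3] 30 [ 0.5367 -0.2596] 0.0822 258.6
time: 10.8
tcp_pos: [0.4943, -0.2246, 0.0495]
eef_rot: [[-0.99, 0.138, -0.0], [0.138, 0.99, 0.0], [0.0, 0.0, -1.0]]
contact_force: [-0.2, 0.6, -0.7]
opening: 0.0005
grip_force: 0.0
side [288.2 228.1] 32 [ 0.5361 -0.2591] 0.0819 258.1
pointer_ball []
mark_green [([277.1, 280.2], 0.69, [0.535, -0.2648, 0.038])]
wheel_hub []
```

View pics/w2.png

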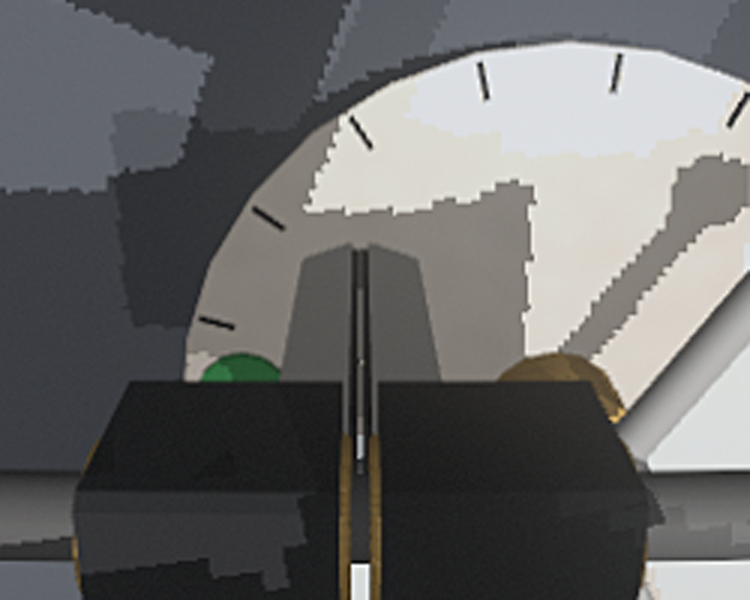

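Picture w2: the finger has backed clear of the arm, and the green disc is half hidden at left. I'm lifting and moving to the switch, then checking the wheel with a clear view.

```bash

python3 -m handwheel '[[0,0,0,0,0,-0.32,0],[0,0,0,0,0,-0.32,0],[0,0,0,0,0,-0.32,0],[0,0,0,0,0,-0.32,0],[0,0,0,0,0,-0.32,0]]' >/dev/null
python3 -m handwheel '[[0,0,0,0.054,0.305,0,0],[0,0,0,0.054,0.305,0,0],[0,0,0,0.054,0.305,0,0],[0,0,0,0.054,0.305,0,0],[0,0,0,0.054,0.305,0,0]]' >/dev/null
python3 -m handwheel '[[0,0,0,0.054,0.305,0,0],[0,0,0,0.054,0.305,0,0],[0,0,0,0.054,0.305,0,0],[0,0,0,0.054,0.305,0,0],[0,0,0,0.054,0.305,0,0]]' >/dev/null
python3 -m handwheel '[[0,0,0,0.054,0.305,0,0],[0,0,0,0.054,0.305,0,0],[0,0,0,0.054,0.305,0,0],[0,0,0,0.054,0.305,0,0],[0,0,0,0.054,0.305,0,0]]' >/dev/null
python3 -m handwheel '[[0,0,0,0.054,0.305,0,0],[0,0,0,0.054,0.305,0,0],[0,0,0,0.054,0.305,0,0],[0,0,0,0.054,0.305,0,0],[0,0,0,0.054,0.305,0,0]]' >/dev/null
python3 -m handwheel '[[0,0,-0.027,0,0,0,0],[0,0,-0.027,0,0,0,0],[0,0,-0.027,0,0,0,0],[0,0,0,0,0,0,0]]'
python3 - <<'E'
from h import *
ball();a=pic('top','top3');print('green top',blob(a,'green',(290,135,395,230)))
for c in('top','side'):
 for n,z in (('pointer_ball',.072),('mark_green',.038),('wheel_hub',.072)):
  print(c,n,[(np.round(q['pixel'],1).tolist(),round(q['confidence'],2),np.round(atz(c,q['pixel'],z),4).tolist()) for q in r.spot_point(n,c)if abs(q['pixel'][0]-330)<60 and q['pixel'][1]<265])
v=cv2.resize(a[130:230,150:390],(800,333),interpolation=2)
v2=cv2.resize(pic('side')[140:260,270:450],(400,267),interpolation=2);V=np.zeros((600,800,3),np.uint8);V[:333]=v;V[333:,:400]=v2
print([proj('top',[.553+.084*np.cos(np.radians(t)),-.179+.084*np.sin(np.radians(t)),.072]).round(1) for t in(256,258,260)],proj('top',[.5375,-.2615,.038]))
w=pic('wrist');V[333:,400:]=cv2.resize(w,(400,267));cv2.imwrite('pics/chk.png',V[:,:,::-1])
for c in('top','side','wrist'):
 if c!='top':pic(c)
 for n,z in (('switch_green_tip',.079),('switch_green_base',.022)):
  print(c,n,[(np.round(q['pixel'],1).tolist(),round(q['confidence'],2),np.round(atz(c,q['pixel'],z),4).tolist()) for q in r.spot_point(n,c)])
E
```

```text
time: 13.52
tcp_pos: [0.4777, 0.2399, 0.1694]
eef_rot: [[-0.993, -0.119, -0.0], [-0.119, 0.993, 0.0], [-0.0, 0.0, -1.0]]
contact_force: [-0.0, -0.6, -1.5]
opening: 0.0003
grip_force: 0.0
top [371.5 183.8] 32 [ 0.5353 -0.2618] 0.0847 257.9
side [288.3 227.9] 27 [ 0.5355 -0.2583] 0.0812 257.5
green top (array([369.69230769, 188.61538462]), np.int32(13))
top pointer_ball [([370.5, 187.1], 0.79, [0.5271, -0.2593, 0.072]), ([337.1, 183.8], 0.5, [0.5361, -0.1782, 0.072])]
top mark_green [([370.9, 186.1], 0.42, [0.537, -0.2635, 0.038])]
top wheel_hub [([338.9, 178.7], 0.81, [0.5488, -0.1828, 0.072])]
side pointer_ball [([288.0, 226.9], 0.67, [0.532, -0.257, 0.072]), ([351.7, 119.7], 0.55, [0.2441, 0.205, 0.072])]
side mark_green [([286.6, 234.7], 0.5, [0.5251, -0.2593, 0.038])]
side wheel_hub [([318.5, 219.3], 0.8, [0.5593, -0.1759, 0.072]), ([369.7, 129.1], 0.58, [0.3245, 0.2155, 0.072])]
[array([371. , 184.8]), array([371.2, 183.7]), array([371.4, 182.5])] [370.09009048 185.89272034]
top switch_green_tip []
top switch_green_base [([215.4, 190.6], 0.74, [0.5325, 0.1286, 0.022]), ([168.7, 192.4], 0.56, [0.529, 0.2462, 0.022])]
side switch_green_tip [([416.3, 151.3], 0.48, [0.5136, 0.2417, 0.079]), ([403.9, 177.0], 0.23, [0.5797, 0.1232, 0.079])]
side switch_green_base [([424.3, 168.5], 0.55, [0.5435, 0.2559, 0.022])]
wrist switch_green_tip [([316.8, 229.9], 0.46, [0.5077, 0.2403, 0.079]), ([252.9, 235.0], 0.26, [0.5216, 0.1733, 0.079])]
wrist switch_green_base [([316.3, 226.8], 0.6, [0.525, 0.2411, 0.022])]
```

View pics/chk.png

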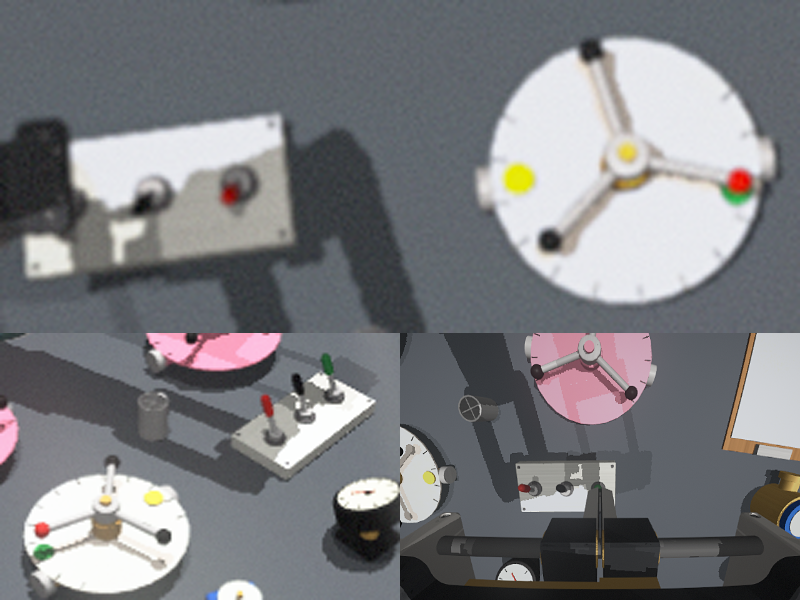

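Check picture: the red ball at (740,181) sits over the green disc at (736,190), about 2 mm off centre with camera parallax accounted for. The other switches and the loose parts are undisturbed. Next, the finger goes down behind the green lever.

```bash

python3 -m handwheel '[[0,0,0,0,0,0.32,0],[0,0,0,0,0,0.32,0],[0,0,0,0,0,0.32,0],[0,0,0,0,0,0.32,0],[0,0,0,0,0,0.32,0]]' >/dev/null
python3 -m handwheel '[[0,0,0,0,0,0,0],[0,0,0,0,0,0,0],[0,0,0,-0.1,0,0,0],[0,0,0,-0.1,0,0,0],[0,0,0,0,0,0,0]]'
python3 -m handwheel '[[0,0,0,-0.1,0,0,0],[0,0,0,-0.1,0,0,0],[0,0,0,-0.1,0,0,0],[0,0,0,-0.1,0,0,0],[0,0,0,0,0,0,0]]'
python3 -m handwheel '[[0,0,0,-0.07,0,0,0],[0,0,0,-0.04,0,0,0],[0,0,0,0,0,0,0]]'
```

```text
time: 15.3
tcp_pos: [0.4952, 0.2417, 0.0518]
eef_rot: [[-0.993, -0.117, 0.005], [-0.117, 0.993, 0.001], [-0.005, 0.001, -1.0]]
contact_force: [0.2, -1.6, -1.2]
opening: 0.0003
grip_force: 0.0
time: 15.72
tcp_pos: [0.524, 0.2449, 0.0497]
eef_rot: [[-0.993, -0.117, 0.002], [-0.117, 0.993, 0.001], [-0.002, 0.0, -1.0]]
contact_force: [-0.8, 0.4, -0.3]
opening: 0.0005
grip_force: 0.0
time: 15.97
tcp_pos: [0.5306, 0.2456, 0.0489]
eef_rot: [[-0.993, -0.117, -0.001], [-0.117, 0.993, -0.0], [0.001, -0.0, -1.0]]
contact_force: [-1.0, 1.3, -0.6]
opening: 0.0003
grip_force: 0.3
```

```bash

python3 -m handwheel '[[0,0,0,-0.03,0,0,0],[0,0,0,-0.03,0,0,0],[0,0,0,0,0,0,0]]' | grep -E 'tcp|force'
python3 -m handwheel '[[0,0,0,-0.03,0,0,0],[0,0,0,0,0,0,0],[0,0,0,0,0,0,0]]'| grep -E 'tcp|force'
python3 - <<'E'
from h import *
v=cv2.resize(pic('side')[130:200,370:450],(640,560),interpolation=2);cv2.imwrite('pics/sw.png',v[:,:,::-1])
E
```

```text
tcp_pos: [0.5337, 0.246, 0.0489]
contact_force: [-3.4, -0.7, -0.4]
grip_force: 1.8
tcp_pos: [0.5342, 0.246, 0.0487]
contact_force: [-8.2, -1.5, 1.5]
grip_force: 3.7
```

View pics/sw.png

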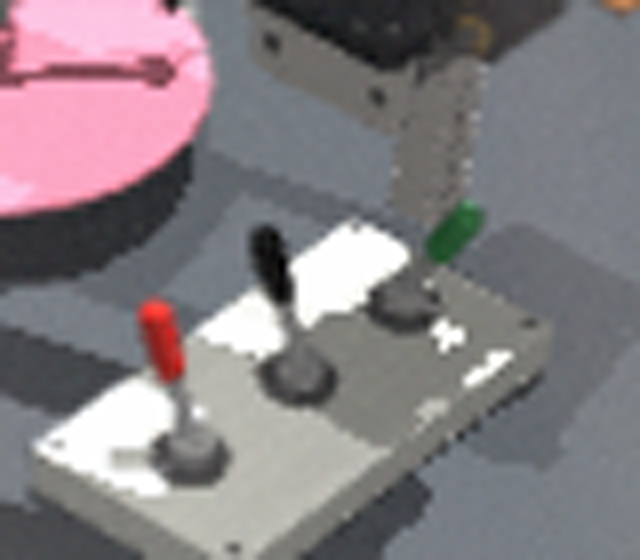

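The green lever leans away, with its tip at (455,232) in the crop, while the red and black levers are unchanged. The force rising to 8 N with the finger stalled shows it's at the end stop. One small firm push, then I retreat and check.

```bash

python3 -m handwheel '[[0,0,0,-0.02,0,0,0],[0,0,0,0,0,0,0]]' | grep -E 'tcp|force'
python3 -m handwheel '[[0,0,0,0.1,0,0,0],[0,0,0,0.2,0,0,0],[0,0,0,0.3,0,0,0],[0,0,0,0.3,0,0,0],[0,0,0,0,0,-0.3,0]]' >/dev/null
python3 -m handwheel '[[0,0,0,0,0,-0.3,0],[0,0,0,0,0,-0.3,0],[0,0,0,0,0,-0.3,0],[0,0,0,0,0,-0.3,0],[0,0,0,0,0,0,0]]'
python3 - <<'E'
from h import *
ball();b=pic('side');p=blob(b,'green',(370,130,450,205))
B=np.array([.531,.246,.032]);u=np.array([.9936,.113,0])
print(p,[proj('side',B+.047*(np.sin(a)*u+np.cos(a)*np.array([0,0,1]))).round(1) for a in(-.45,.2,.35,.45)])
E
```

```text
tcp_pos: [0.5344, 0.246, 0.0486]
contact_force: [-11.4, -2.1, 3.4]
grip_force: 5.3
time: 17.52
tcp_pos: [0.4754, 0.2398, 0.1686]
eef_rot: [[-0.993, -0.117, 0.013], [-0.117, 0.993, 0.004], [-0.014, 0.003, -1.0]]
contact_force: [-0.0, 0.5, 0.5]
opening: 0.0006
grip_force: 0.0
top [371.6 183.7] 31 [ 0.5354 -0.2621] 0.085 258.0
side [288.3 227.9] 27 [ 0.5355 -0.2583] 0.0812 257.5
(array([426.0625, 158.8125]), np.int32(16)) [array([415.9, 151.8]), array([423.7, 155. ]), array([425.3, 156.4]), array([426.4, 157.5])]
```

The green lever's pixel matches the fully thrown position, and the wheel is unchanged.

```bash
python3 -c "from bench import r;print(r.close_job())"
```

```text
the job is handed in; nothing more can be done
None
```

I turned the handwheel until its red ball stood over the green disc (about 2 mm off centre by the cameras), then pushed the green switch fully over to its stop, and handed the job in at about 18 s; no verdict came back.

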